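# Clear the instrument case and hold its lid half open

## Robot

A 6-joint arm with a two-finger parallel gripper is mounted at the origin on a cart in front of the work surface, level with it; the furniture and walls round the work are solid. World frame = base frame: x ahead of the robot, y to its left, z up, the work surface at z = 0. Lengths are in m, angles in rad, forces in N, time in s.
With the tool pointing down it reaches from about 0.35 to 0.95 m from the base axis. Payload 17.4 kg.
Tool frame: the origin (TCP) lies at the very end of the fingers, on their centre line; the grasp point (between the pads) lies 19 mm behind it; z points along the fingers, y is the line along which they close (so a half turn about z gives the same grasp; the last joint's range is limited). The gripper opens to 93 mm and grips with 3 to 60 N. Pads are 15 mm wide; open, the fingers measure 128 mm over their backs; the gripper's body (75 mm by 188 mm) begins 65 mm behind the grasp point.
Start: joints at [-1.336, 0.116, 1.442, -0, 1.584, -0.038], TCP at [0.182, -0.65, 0.219] pointing down, gripper open.
Joint ranges: [-2.83, 2.83], [-0.83, 2.19], [0.07, 2.5], [-1.14, 4.28], [0.01, 3], [-2.97, 2.97]. Speed limits (rad/s): [1.89, 1.89, 2.22, 3.14, 3.14, 3.14].

## Interface

Orientations are given as a 3x3 rotation matrix whose columns are the frame's x, y, z axes.
In Python, from bench import r, viewer gives the robot as it stands.
- The arm moves only by the tool carry_out, never from a script. Its argument "increments" is a list that holds one entry, the list of rows, each a list of 4 numbers: the shift along the tool's x, y, z in mm, then the turn about the tool's z in rad. In form: [[[tx, ty, tz, turn], ...]]. A call has 1 to 20 rows; each row is the pose to reach, as a shift and turn from the pose commanded when the call began, along the tool's axes at that moment; what a row does not reach only later rows make up. A row lasts 1/10 s, in which the tool goes at most 50 mm and 8.59 degrees, less where a joint would pass 70% of its speed; a pose out of reach is approached as far as the arm can. A call with a gripper value outside its range is refused whole. "fingers" is the closure, from 0 (fully open) to 1 (shut), set as the call begins (left out, the last holds). The fingers move at their own pace and stop on an object; "grip_force" is the grip in N (left out, the last holds). Time passes only in rows, so rows that repeat a pose let the fingers close. It gives the time, the measured TCP pose, the force, the opening and the grip force at its end, in the units of the state.
- r.get_obs(): the state, without advancing time (a new reading comes with each control period).
- viewer.get_image(name): name is "side" or "top"; returns (picture, depth): 384x512x3 uint8, blue, green, red; 384x512 float32, m along the optical axis (not along the pixel's ray), 0 where there is no reading.
- viewer.camera_model(name): a dict with "fx", "fy", "cx", "cy" (pixels), "T" (4x4, takes a point from camera to world coordinates). Camera axes: x right, y up, looking along -z (the intrinsics and any distortion apply to the point x, -y, -z); pixel columns grow to the right and rows downward; lengths in m; the calibration is good to about 2 mm. A picture is of the moment at which its call begins. camera_model takes no time and is no camera call.
- r.close_job(): hands the job in; it is judged then, once.
The state is a dict: "t": time; "joint_pos": joint angles; "joint_velocities": joint speeds; "joint_efforts": joint torques, N m; "tool_pos": TCP position; "tool_rot": TCP orientation; "ft_force": force on the tool from outside, world axes, zero at the start; "torque": the same for the moment, N m; "gripper_width": opening from 0.0 (shut) to 1.0 (fully open); "grip_force": force on a finger pad.
Only numpy, scipy, OpenCV 4.12 (cv2) and the standard library are available. Lean on these libraries where they do the work, as an engineer would, in place of code of your own. Each camera call takes 0.05 s, during which the arm holds its last target. There are 200 camera calls.

## Task

The meter is to be packed into the dark instrument case, but it was left lying on the lid. First move the meter from the lid onto the wooden board at the left, flat with its display up, lengthwise along the board and wholly on it, leaving the case shut; then lift the lid and hold it open at 45 degrees so that a colleague can reach in. The lid falls shut by itself: finish while still holding it steady there, with the meter left on the board, and leave the pad of sticky notes, the calipers and the phone where they are.

Things in the scene. Friction and masses are not known exactly. Their poses are not given: they have to be found in the camera images.
- meter: Loose box-shaped handheld meter, 62 (x) x 121 (y) x 38 (z) mm, 0.1 to 0.3 kg, lying flat with its display up on the flat top of the case lid, behind the lid's handle. Origin: centre of its underside; y along its length, z up. Grip it across its 62 mm width.
- instrument_case: Dark moulded case fixed to the desk, 212 (x) x 270 (y) x 113 (z) mm closed, lid hinged along the rear. Origin: centre of its underside on the desk; its x points from the front (robot side) to the hinged rear, y along its width to the left, z up. Lid top about 111 mm above the desk. The lid is only the upper part: it parts from the base 53 mm above the desk.
- lid_hinge (a point): Middle of the lid's hinge line, 100 mm behind the case's centre and 53 mm above the desk; the hinge line runs along the case's y.
- handle_mid (a point): Middle of the round steel bar of the lid's handle, 10 mm thick, along the case's y, 94 mm straight, on two posts; moves with the lid. Lid shut: 78 mm in front of the case's centre, 143 mm above the desk (32 above the lid top), i.e. 178 mm before and 90 above the hinge line. Round and parallel to the hinge, it turns between the fingers: the gripper may keep its orientation as the lid swings.
- instrument_case_lid (a joint): Opening angle of the lid in rad: 0 shut, 0.785 = 45 degrees, 1.75 fully open. The front rises and swings back towards the rear as it grows. Hinge nearly free of friction; lid and handle weigh about 0.35 kg, it takes roughly 2 N up at the handle to lift it, and it falls shut when let go at 45 degrees.
- board: Fixed flat piece of plywood on the desk to the left of the case, 110 (x) x 340 (y) x 12 (z) mm. Origin: centre of its underside; y along its length, which points roughly away from the robot.
- sticky_pad: Bystander: block of sticky notes lying flat, 76 x 76 x 12 mm. Origin: centre of its underside.
- calipers: Bystander: digital calipers lying flat, 60 x 200 x 13 mm. Origin: centre of its underside.
- phone: Bystander: phone lying flat, 144 x 72 x 8 mm. Origin: centre of its underside.

How it is judged:
On the way:
1. the meter lies released lengthwise on the board, the case still shut (x of meter in the frame of board between -0.028 and 0.028 m and y of meter in the frame of board between -0.12 and 0.12 m and z of meter in the frame of board between 0.008 and 0.017 m and angle between meter's own z axis and vertical below 0.1 rad and angle between the y axis of meter and the y axis of board, either way round below 0.2 rad and contact force between the fingers and meter below 0.05 N and value of joint instrument_case_lid below 0.1 rad), for 0.2 s.
At the end, for the whole second after the job is handed in: The fingers hold the lid (over 0.3 N) steady at 45 degrees, plus or minus 7, no loose thing touching the case; the meter lies flat, display up, at rest on the board, lengthwise within 0.2 rad, its centre within 28 mm of the board's long centre line and 120 mm of its middle (value of joint instrument_case_lid between 0.663 and 0.907 rad and velocity of joint instrument_case_lid between -0.06 and 0.06 rad/s and contact force between the fingers and instrument_case above 0.3 N and contact force between instrument_case and meter below 0.05 N and contact force between instrument_case and sticky_pad below 0.05 N and contact force between instrument_case and calipers below 0.05 N and contact force between instrument_case and phone below 0.05 N and x of meter in the frame of board between -0.028 and 0.028 m and y of meter in the frame of board between -0.12 and 0.12 m and z of meter in the frame of board between 0.008 and 0.017 m and angle between meter's own z axis and vertical below 0.1 rad and angle between the y axis of meter and the y axis of board, either way round below 0.2 rad and linear speed of meter below 0.02 m/s); the arm keeps its last pose, push and grip.
It fails at once if the pad of sticky notes was disturbed (moved over 30 mm) (distance of sticky_pad from where it was at the start of the episode above 0.03 m).
It fails at once if the calipers were disturbed (moved over 30 mm) (distance of calipers from where it was at the start of the episode above 0.03 m).
It fails at once if the phone was disturbed (moved over 30 mm) (distance of phone from where it was at the start of the episode above 0.03 m).
It also fails if it takes over 58 s, if anything falls off the work surface, if the arm or the gripper's body presses on something with over 40 N, if the wrist force passes 120 N, or if a joint passes its speed limit or range.

## Working session

There is one attempt and no reset: what is moved stays moved. The work goes in short steps, Python scripts to look and compute and a tool call to move; the robot and the scene stay as the last step left them, time stands still between calls to the robot, and variables do not carry over. Pictures are saved under pics/ and viewed, at most 10 in all, crops included, and the job is handed in when it is done.

Besides the shell and the picture viewer there is one more tool, called after ">>>" as name(argument=value, ...), one argument or row to a line, values as JSON. carry_out: Moves the arm, as the interface text tells. Its arguments: {"type":"object","properties":{"increments":{"type":"array"},"fingers":{"type":"number"},"grip_force":{"type":"number"}},"required":["increments"]}

```bash
mkdir -p pics
cat > h.py <<'E'
import numpy as np, cv2
from bench import r, viewer
def cloud(name):
    im,d=viewer.get_image(name); c=viewer.camera_model(name)
    v,u=np.mgrid[0:384,0:512]
    P=np.stack([(u-c['cx'])/c['fx']*d,-(v-c['cy'])/c['fy']*d,-d,np.ones_like(d)],-1)@c['T'].T
    P=P[...,:3]; P[d==0]=np.nan
    return im,d,P
E
python3 - <<'E'
from h import *
for n in("top","side"):
    im,d,P=cloud(n); cv2.imwrite(f"pics/{n}0.png",im); np.savez(f"{n}0.npz",im=im,P=P)
    c=viewer.camera_model(n); print({k:np.round(v,3).tolist() if k=='T' else v for k,v in c.items()},(d==0).mean())
print(r.get_obs())
E
```

```text
{'fx': 424.2763331780462, 'fy': 424.2763331780462, 'cx': 253.92650961824359, 'cy': 190.10131851334774, 'T': [[0.021, 0.983, -0.18, 0.345], [-1.0, 0.024, 0.014, 0.071], [0.018, 0.179, 0.984, 1.204], [0.0, 0.0, 0.0, 1.0]]} 0.0040435791015625
{'fx': 378.12550519587165, 'fy': 378.12550519587165, 'cx': 257.0745771907895, 'cy': 196.15461916162081, 'T': [[-0.998, 0.045, -0.051, 0.498], [-0.069, -0.68, 0.73, 0.88], [-0.002, 0.732, 0.681, 0.841], [0.0, 0.0, 0.0, 1.0]]} 0.006383260091145833
{'t': 0.1, 'joint_pos': array([-1.33580695e+00,  1.16438874e-01,  1.44216989e+00,  3.41306116e-05,
        1.58404981e+00, -3.78102483e-02]), 'joint_velocities': array([-1.95344294e-04, -3.71208641e-05, -2.42745907e-03,  1.15026332e-03,
       -1.97318269e-03, -9.93786301e-04]), 'joint_efforts': array([ 1.88022415e-03, -7.22897673e+01, -6.23866582e+01,  7.82487961e-02,
        2.27956509e-02, -9.65953564e-05]), 'tool_pos': array([ 0.1818152 , -0.6498574 ,  0.21799618]), 'tool_rot': array([[ 9.63020264e-01,  2.69428886e-01, -2.14992362e-04],
       [ 2.69428961e-01, -9.63019701e-01,  1.04457558e-03],
       [ 7.43969540e-05, -1.06387262e-03, -9.99999431e-01]]), 'ft_force': array([0.584496  , 0.82920172, 1.32733853]), 'torque': array([ 0.02335781, -0.03562842,  0.03988155]), 'grip_force': 0.0, 'gripper_width': 1.0022122305221393}
```

View pics/top0.png

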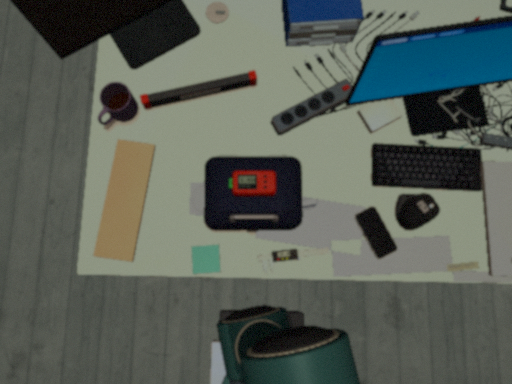

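View pics/side0.png

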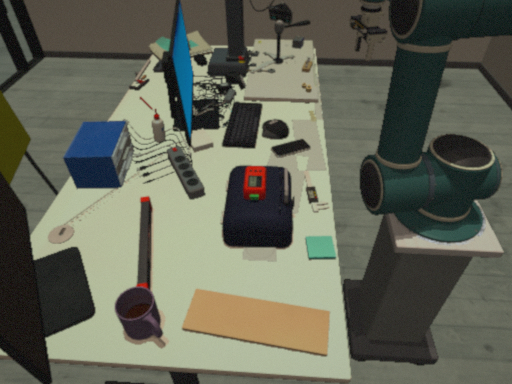

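The top view shows the case at about (253,193), the red meter on it at (254,182) lying across the case, the handle at (254,217) and the board at (125,200). The sticky pad is at (206,258), the calipers at (285,256) and the phone at (376,231). The side view agrees with this.

Run:
```python
from h import *
def rep(name,n,m,zlo,zhi,erode=0):
    P=D[name]['P']; m=m&(P[...,2]>zlo)&(P[...,2]<zhi)
    k,l,s,_=cv2.connectedComponentsWithStats(m.astype(np.uint8))
    if k<2: print(n,'none');return
    i=1+np.argmax(s[1:,4]); q=P[l==i]
    rc=cv2.minAreaRect((q[:,:2]*1000).astype(np.float32))
    print(name,n,s[i],'z',np.round(np.percentile(q[:,2],[5,50,95]),4),'rect',np.round(rc[0],1),np.round(rc[1],1),round(rc[2],2),'mean',np.round(q.mean(0),4))
D={n:np.load(f"{n}0.npz") for n in("top","side")}
for n in D:
    im=D[n]['im'];P=D[n]['P']; hsv=cv2.cvtColor(im,cv2.COLOR_BGR2HSV);H,S,V=[hsv[...,i].astype(int) for i in range(3)]
    X,Y,Z=P[...,0],P[...,1],P[...,2]
    ws=(X>.3)&(X<1)&(Y>-.4)&(Y<.5)
    near=ws&(Y>-.1)&(Y<.25)
    rep(n,'board',ws&(H>5)&(H<22)&(S>90)&(V>100),-.01,.03)
    rep(n,'meter red',near&((H<8)|(H>172))&(S>150)&(V>90),.08,.2)
    rep(n,'meter all',near,.138,.2)
    rep(n,'meter top',near&(X>.56),.138,.2)
    rep(n,'case z>.06',near,.06,.2)
    rep(n,'lidtop',near,.10,.12)
    rep(n,'handle',near&(X<.54),.13,.16)
    rep(n,'handle wide',near&(X<.54),.125,.18)
    rep(n,'pad',ws&(H>70)&(H<95)&(S>80),-.01,.04)
# region picture crop enlarged
im=D['top']['im'][140:270,85:320]; cv2.imwrite('pics/crop.png',cv2.resize(im,None,fx=3.3,fy=3.3,interpolation=cv2.INTER_CUBIC))
P=D['top']['P']
print('z col 254',[(v,np.round(P[v,254],3).tolist()) for v in range(150,240,4)])
```

```text
top board [  95  141   59  120 4325] z [0.0077 0.0116 0.0152] rect [530.5 419.6] [106.7 333.8] 83.02 mean [0.5258 0.42   0.0115]
top meter red [233 171  43  23 701] z [0.1425 0.147  0.1504] rect [560.3  56.2] [ 59.1 107.7] 1.36 mean [0.5595 0.0494 0.1468]
top meter all [ 232  171   44   24 1030] z [0.142  0.147  0.1503] rect [559.4  57.6] [ 61.  110.5] 1.23 mean [0.5585 0.0578 0.1467]
top meter top [232 171  44  12 489] z [0.1426 0.1471 0.1502] rect [574.6  57.9] [ 30.6 110.5] 1.23 mean [0.5746 0.0573 0.1468]
top case z>.06 [ 203  156  100   73 6938] z [0.0789 0.1073 0.148 ] rect [549.9  59.6] [201.1 267. ] 1.72 mean [0.5389 0.0597 0.1093]
top lidtop [ 209  159   89   64 3608] z [0.1015 0.1082 0.113 ] rect [545.1  58.2] [169.6 231.9] 2.35 mean [0.5435 0.0599 0.1078]
top handle [232 190  44   6 228] z [0.132  0.1455 0.1499] rect [533.9  57.3] [ 11.5 109.7] 1.09 mean [0.5336 0.0588 0.1442]
top handle wide [232 190  44   6 249] z [0.1285 0.1451 0.1498] rect [533.9  57.3] [ 11.5 109.7] 1.09 mean [0.5332 0.0588 0.1428]
top pad [193 246  26  27 639] z [0.0073 0.0109 0.0144] rect [367.1 184
[... 1198 characters left out ...]
1]
z col 254 [(150, [0.686, 0.056, -0.001]), (154, [0.674, 0.056, -0.002]), (158, [0.635, 0.057, 0.097]), (162, [0.624, 0.057, 0.1]), (166, [0.611, 0.057, 0.109]), (170, [0.6, 0.057, 0.108]), (174, [0.581, 0.057, 0.145]), (178, [0.57, 0.057, 0.145]), (182, [0.559, 0.057, 0.149]), (186, [0.549, 0.056, 0.15]), (190, [0.539, 0.056, 0.146]), (194, [0.529, 0.056, 0.142]), (198, [0.524, 0.055, 0.111]), (202, [0.514, 0.055, 0.109]), (206, [0.503, 0.055, 0.111]), (210, [0.493, 0.055, 0.111]), (214, [0.483, 0.054, 0.106]), (218, [0.468, 0.055, 0.145]), (222, [0.463, 0.054, 0.093]), (226, [0.455, 0.053, 0.076]), (230, [0.445, 0.053, 0.068]), (234, [0.439, 0.051, -0.001]), (238, [0.428, 0.051, 0.001])]
```

View pics/crop.png

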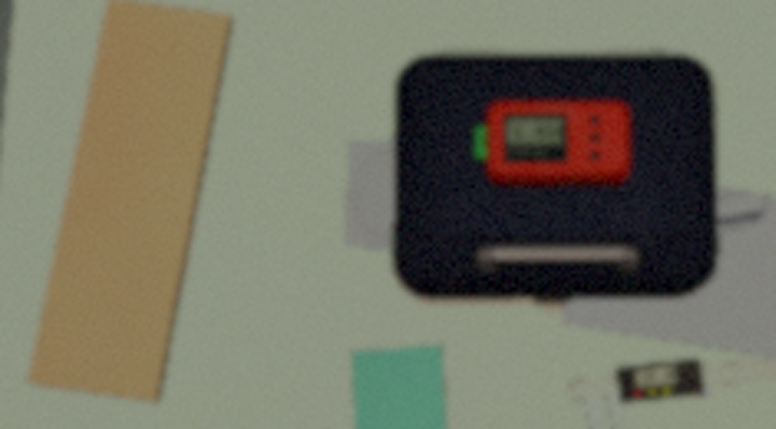

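The crop shows the meter, with its green tip at the left end, lying squarely behind the handle and aligned with the case. The board leans about 7° from world x. Next: move above the meter.

```bash
cat >> h.py <<'E'
def to(x,y,z,yaw):
    o=r.get_obs(); R=o['tool_rot']; d=R.T@(np.array([x,y,z])-o['tool_pos'])*1000
    y0=np.arctan2(R[1,1],R[0,1]); t=-(np.radians(yaw)-y0); t=(t+np.pi/2)%np.pi-np.pi/2
    print('shift',np.round(d,1),'turn',round(t,3),'t',round(o['t'],2))
E
python3 -c "
from h import *
to(.560,.058,.25,1.4)"
```

```text
shift [ 554.9 -579.8  -31.3] turn -1.322 t 0.1
```

>>> carry_out(
  increments=[
    [[15,-15,-31,0],[45,-45,-31,-0.08],[80,-80,-31,-0.18],[110,-115,-31,-0.28],[140,-148,-31,-0.38],[172,-181,-31,-0.48],[205,-215,-31,-0.58],[240,-250,-31,-0.68],[275,-285,-31,-0.78],[310,-322,-31,-0.88],[345,-360,-31,-0.98],[380,-397,-31,-1.08],[415,-434,-31,-1.18],[450,-470,-31,-1.26],[485,-506,-31,-1.322],[515,-538,-31,-1.322],[538,-562,-31,-1.322],[550,-575,-31,-1.322],[555,-580,-31,-1.322],[555,-580,-31,-1.322]],
  ],
  fingers=0,
  grip_force=25,
)

```text
t: 2.1
tool_pos: [0.56, 0.0578, 0.2494]
tool_rot: [[-0.024, 1.0, -0.001], [1.0, 0.024, -0.0], [-0.0, -0.001, -1.0]]
ft_force: [0.3, -1.2, 0.6]
gripper_width: 1.002
grip_force: 0.0
```

```bash
python3 -c "
from h import *
to(.560,.058,.118,1.4)"
```

```text
shift [2.000e-01 1.000e-01 1.314e+02] turn -0.0 t 2.1
```

>>> carry_out(
  increments=[
    [[0,0,25,0],[0,0,60,0],[0,0,90,0],[0,0,110,0],[0,0,122,0],[0,0,129,0],[0,0,131,0],[0,0,131,0]],
  ],
  fingers=0,
)

```text
t: 2.9
tool_pos: [0.5603, 0.0577, 0.1194]
tool_rot: [[-0.024, 1.0, 0.001], [1.0, 0.024, 0.0], [-0.0, 0.001, -1.0]]
ft_force: [-0.3, 0.1, 0.5]
gripper_width: 1.002
grip_force: 0.0
```

>>> carry_out(
  increments=[
    [[0,0,0,0],[0,0,0,0],[0,0,0,0],[0,0,0,0],[0,0,0,0],[0,0,0,0],[0,0,0,0],[0,0,0,0]],
  ],
  fingers=1,
  grip_force=25,
)

```text
t: 3.7
tool_pos: [0.5602, 0.0581, 0.1189]
tool_rot: [[-0.024, 1.0, 0.0], [1.0, 0.024, 0.0], [0.0, 0.0, -1.0]]
ft_force: [1.3, 0.6, 3.0]
gripper_width: 0.665
grip_force: 25.0
```

Gripped at 62 mm. Lift, then check and plan the carry.

>>> carry_out(
  increments=[
    [[0,0,-8,0],[0,0,-25,0],[0,0,-50,0],[0,0,-75,0],[0,0,-95,0],[0,0,-105,0],[0,0,-110,0],[0,0,-110,0]],
  ],
)

```text
t: 4.5
tool_pos: [0.5601, 0.058, 0.2289]
tool_rot: [[-0.024, 1.0, 0.0], [1.0, 0.024, 0.0], [0.0, 0.0, -1.0]]
ft_force: [0.6, -0.2, -0.8]
gripper_width: 0.667
grip_force: 25.0
```

Run:
```python
from h import *
im,d,P=cloud('top'); hsv=cv2.cvtColor(im,cv2.COLOR_BGR2HSV);H,S,V=[hsv[...,i].astype(int) for i in range(3)]
cv2.imwrite('pics/lift.png',im)
to(.531,.420,.228,83); print(r.get_obs()['ft_force'],r.get_obs()['gripper_width'])
im,d,P=cloud('side'); hsv=cv2.cvtColor(im,cv2.COLOR_BGR2HSV);H,S,V=[hsv[...,i].astype(int) for i in range(3)]
m=((H<8)|(H>172))&(S>150)&(V>80)&(abs(P[...,0]-.56)<.08)&(abs(P[...,1]-.06)<.1)&(P[...,2]>.1)
q=P[m]; print(m.sum(),np.nanmin(q,0),np.nanmax(q,0))
cv2.imwrite('pics/lift_s.png',cv2.resize(im[60:300,140:400],None,fx=2,fy=2))
```

```text
shift [ 3.626e+02 -2.020e+01  2.000e-01] turn -1.425 t 4.55
[-0.4462302  -0.12347656 -1.36977902] 0.6635844347080184
413 [0.52919727 0.00388121 0.22546904] [0.58951911 0.1155892  0.25759203]
```

View pics/lift_s.png

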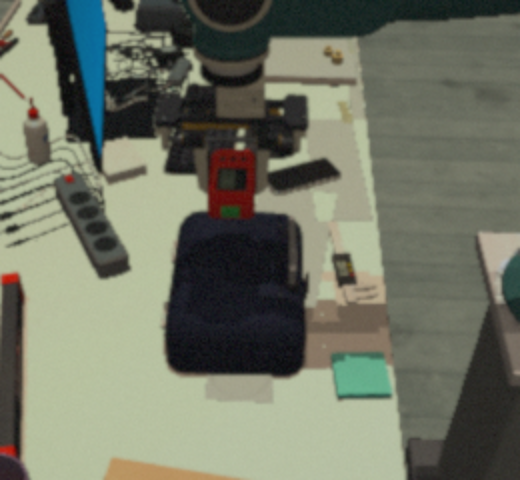

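The crop shows the meter hanging level between the fingers over the shut case, with its red body at about (232,180). Now carry it to the board.

>>> carry_out(
  increments=[
    [[12,0,0,-0.05],[35,-2,0,-0.15],[65,-3,0,-0.28],[100,-5,0,-0.41],[138,-7,0,-0.54],[176,-9,0,-0.67],[214,-11,0,-0.8],[250,-13,0,-0.93],[284,-15,0,-1.06],[315,-17,0,-1.19],[340,-19,0,-1.3],[355,-20,0,-1.38],[362,-20,0,-1.425],[362,-20,0,-1.425],[362,-20,0,-1.425]],
  ],
)

```text
t: 6.1
tool_pos: [0.531, 0.4196, 0.228]
tool_rot: [[-0.993, 0.121, -0.001], [0.121, 0.993, -0.001], [0.001, -0.001, -1.0]]
ft_force: [-0.3, 0.2, -1.1]
gripper_width: 0.663
grip_force: 25.0
```

```bash
python3 -c "
from h import *
to(.531,.420,.020,83)"
```

```text
shift [-2.00e-01  5.00e-01  2.08e+02] turn 0.001 t 6.1
```

>>> carry_out(
  increments=[
    [[0,0,20,0],[0,0,55,0],[0,0,95,0],[0,0,130,0],[0,0,160,0],[0,0,180,0],[0,0,192,0],[0,0,199,0],[0,0,203,0],[0,0,206,0],[0,0,207,0],[0,0,208,0],[0,0,208,0],[0,0,208,0]],
  ],
)

```text
t: 7.5
tool_pos: [0.5315, 0.4196, 0.021]
tool_rot: [[-0.993, 0.121, 0.0], [0.121, 0.993, 0.0], [-0.0, 0.0, -1.0]]
ft_force: [-0.6, 0.0, -0.8]
gripper_width: 0.667
grip_force: 25.0
```

>>> carry_out(
  increments=[
    [[0,0,1,0],[0,0,1.5,0],[0,0,2,0],[0,0,2,0]],
  ],
)

```text
t: 7.9
tool_pos: [0.5315, 0.4196, 0.0197]
tool_rot: [[-0.993, 0.122, 0.001], [0.122, 0.993, 0.0], [-0.0, 0.0, -1.0]]
ft_force: [-3.6, -3.7, 8.5]
gripper_width: 0.667
grip_force: 25.0
```

>>> carry_out(
  increments=[
    [[0,0,0,0],[0,0,0,0],[0,0,0,0],[0,0,0,0],[0,0,0,0],[0,0,0,0],[0,0,0,0],[0,0,0,0]],
  ],
  fingers=0,
)

```text
t: 8.7
tool_pos: [0.5314, 0.4195, 0.0186]
tool_rot: [[-0.993, 0.122, -0.0], [0.122, 0.993, 0.0], [0.0, 0.0, -1.0]]
ft_force: [-0.2, 0.1, -0.4]
gripper_width: 1.002
grip_force: 0.0
```

>>> carry_out(
  increments=[
    [[0,0,-10,0],[0,0,-30,0],[0,0,-60,0],[0,0,-100,0],[0,0,-140,0],[0,0,-180,0],[0,0,-210,0],[0,0,-225,0],[0,0,-230,0],[0,0,-230,0]],
  ],
)

```text
t: 9.7
tool_pos: [0.5313, 0.4194, 0.2481]
tool_rot: [[-0.993, 0.121, -0.0], [0.121, 0.993, -0.0], [0.0, -0.0, -1.0]]
ft_force: [0.5, -0.3, -0.5]
gripper_width: 1.005
grip_force: 0.0
```

Run:
```python
from h import *
for n in('top','side'):
    im,d,P=cloud(n); X,Y,Z=P[...,0],P[...,1],P[...,2]
    for nm,m in(('handle',(abs(X-.475)<.04)&(abs(Y-.06)<.08)&(Z>.128)&(Z<.17)),('meter',(abs(X-.53)<.1)&(abs(Y-.42)<.06)&(Z>.04)&(Z<.06)),('lid',(abs(X-.55)<.15)&(abs(Y-.06)<.15)&(Z>.06))):
        q=P[m]
        if len(q)<5: print(n,nm,len(q)); continue
        rc=cv2.minAreaRect((q[:,:2]*1000).astype(np.float32)); print(n,nm,len(q),np.round(rc[0],1),np.round(rc[1],1),round(rc[2],1),np.round(np.median(q,0),4),'zmax',round(q[:,2].max(),4))
        if nm=='handle': print('slope dx/dy',np.polyfit(q[:,1],q[:,0],1))
    cv2.imwrite(f'pics/{n}2.png',im)
to(.473,.060,.25,1.6)
```

```text
top handle 187 [471.3  57. ] [  9.8 116.4] 1.6 [0.4713 0.0572 0.1453] zmax 0.1519
slope dx/dy [-0.02607864  0.47286779]
top meter 397 [529.8 409.5] [ 39.2 111.3] 83.5 [0.543  0.4036 0.0475] zmax 0.0566
top lid 6934 [546.7  58.9] [205.2 267.2] 0.8 [0.5388 0.0598 0.107 ] zmax 0.1519
side handle 66 [471.8  86.2] [ 8.8 59.3] 1.1 [0.4708 0.0982 0.1432] zmax 0.1475
slope dx/dy [-0.00369027  0.47192123]
side meter 1125 [533.2 421.7] [ 61.3 111.9] 82.7 [0.5322 0.4244 0.0467] zmax 0.0515
side lid 1429 [546.3  80.4] [202.9 228.3] 1.5 [0.5555 0.1586 0.0912] zmax 0.1475
shift [  14.  -363.6   -2.7] turn 1.421 t 9.8
```

View pics/side2.png

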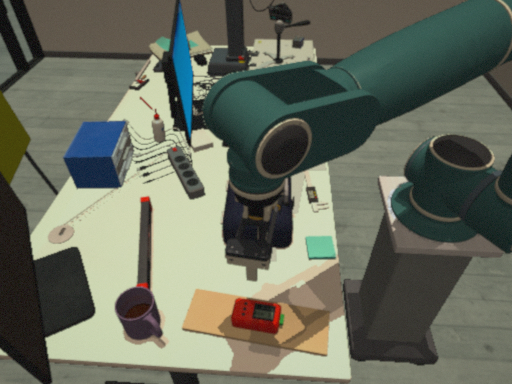

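The picture shows the meter flat on the board, display up, at about (258,315), lined up with the board, and the case is shut. Now go to the handle.

>>> carry_out(
  increments=[
    [[1,-12,-3,0.05],[2,-35,-3,0.15],[3,-65,-3,0.28],[4,-100,-3,0.41],[6,-138,-3,0.54],[7,-176,-3,0.67],[8,-214,-3,0.8],[10,-250,-3,0.93],[11,-284,-3,1.06],[12,-315,-3,1.19],[13,-340,-3,1.3],[13,-357,-3,1.38],[13,-364,-3,1.421],[13,-364,-3,1.421],[13,-364,-3,1.421]],
  ],
)

```text
t: 11.3
tool_pos: [0.4743, 0.0602, 0.2511]
tool_rot: [[-0.03, 1.0, -0.001], [1.0, 0.03, 0.0], [0.0, -0.001, -1.0]]
ft_force: [0.4, -0.2, 0.3]
gripper_width: 0.998
grip_force: 0.0
```

```bash
python3 -c "
from h import *
to(.472,.059,.132,1.6)"
```

```text
shift [ -1.2  -2.2 119.1] turn 0.002 t 11.3
```

>>> carry_out(
  increments=[
    [[-1,-2,25,0],[-1,-2,60,0],[-1,-2,85,0],[-1,-2,103,0],[-1,-2,113,0],[-1,-2,118,0],[-1,-2,119,0],[-1,-2,119,0]],
  ],
)

```text
t: 12.1
tool_pos: [0.4726, 0.0588, 0.1334]
tool_rot: [[-0.028, 1.0, 0.001], [1.0, 0.028, 0.0], [0.0, 0.001, -1.0]]
ft_force: [-0.1, -0.0, -0.6]
gripper_width: 0.997
grip_force: 0.0
```

>>> carry_out(
  increments=[
    [[0,0,0,0],[0,0,0,0],[0,0,0,0],[0,0,0,0],[0,0,0,0],[0,0,0,0],[0,0,0,0],[0,0,0,0],[0,0,0,0],[0,0,0,0],[0,0,0,0],[0,0,0,0]],
  ],
  fingers=1,
  grip_force=25,
)

```text
t: 13.3
tool_pos: [0.4743, 0.0587, 0.1328]
tool_rot: [[-0.028, 1.0, 0.006], [1.0, 0.028, 0.0], [0.0, 0.006, -1.0]]
ft_force: [22.4, 0.9, -10.1]
gripper_width: 0.1
grip_force: 25.0
```

The bar is gripped but about 2 mm off-centre. I'll null that first, then lift along the arc in two stages.

>>> carry_out(
  increments=[
    [[0,1,0,0],[0,2,0,0],[0,2,0,0],[0,2,0,0]],
  ],
)

```text
t: 13.7
tool_pos: [0.4744, 0.0587, 0.1327]
tool_rot: [[-0.028, 1.0, 0.0], [1.0, 0.028, 0.0], [0.0, 0.0, -1.0]]
ft_force: [2.1, -0.9, -0.1]
gripper_width: 0.104
grip_force: 25.0
```

>>> carry_out(
  increments=[
    [[0,1.5,-3,0],[0,3.2,-6.1,0],[0,6.7,-12.2,0],[0,12.2,-21,0],[0,18.3,-29.5,0],[0,22.5,-35,0],[0,27,-40.4,0],[0,31.5,-45.5,0],[0,36.4,-50.6,0],[0,41.5,-55.4,0],[0,44,-57.8,0],[0,46.6,-60.1,0],[0,46.6,-60.1,0],[0,46.6,-60.1,0]],
  ],
)

```text
t: 15.1
tool_pos: [0.5207, 0.06, 0.194]
tool_rot: [[-0.028, 1.0, -0.001], [1.0, 0.028, -0.0], [0.0, -0.001, -1.0]]
ft_force: [-10.0, -0.7, 8.2]
gripper_width: 0.098
grip_force: 25.0
```

>>> carry_out(
  increments=[
    [[0,2,-3,0],[0,5,-5.5,0],[0,10,-9.5,0],[0,15.5,-13.5,0],[0,21.5,-17.5,0],[0,27,-21,0],[0,33,-25,0],[0,39.4,-28,0],[0,46,-31,0],[0,52,-33.8,0],[0,57,-36,0],[0,61,-37.5,0],[0,64,-38.5,0],[0,65,-39,0],[0,65,-39,0],[0,65,-39,0],[0,65,-39,0]],
  ],
)

```text
t: 16.8
tool_pos: [0.5862, 0.0618, 0.2323]
tool_rot: [[-0.028, 1.0, 0.001], [1.0, 0.028, -0.0], [-0.0, 0.001, -1.0]]
ft_force: [-3.2, -1.6, 5.3]
gripper_width: 0.099
grip_force: 25.0
```

Run:
```python
from h import *
im,d,P=cloud('side'); cv2.imwrite('pics/side3.png',im)
im,d,P2=cloud('top')
for P in(P,P2):
    X,Y,Z=P[...,0],P[...,1],P[...,2]
    for lo,hi in((.16,.185),(.08,.10)):   # left and right of the gripper
        m=(Y>lo)&(Y<hi)&(X>.45)&(X<.68)&(Z>.06)&(Z<.26); q=P[m]; q=q[np.argsort(q[:,0])]
        print(len(q),np.round(q[::max(1,len(q)//14)][:,[0,2]],3).tolist())
print(r.get_obs()['ft_force'],r.get_obs()['tool_pos'],r.get_obs()['t'])
```

```text
739 [[0.505, 0.189], [0.518, 0.201], [0.531, 0.204], [0.543, 0.196], [0.553, 0.192], [0.562, 0.201], [0.571, 0.189], [0.581, 0.154], [0.592, 0.15], [0.601, 0.166], [0.612, 0.154], [0.623, 0.14], [0.634, 0.134], [0.648, 0.105], [0.661, 0.091]]
244 [[0.508, 0.189], [0.516, 0.198], [0.525, 0.206], [0.535, 0.207], [0.543, 0.211], [0.554, 0.208], [0.578, 0.199], [0.583, 0.194], [0.589, 0.19], [0.6, 0.18], [0.611, 0.17], [0.623, 0.155], [0.635, 0.144], [0.647, 0.136], [0.661, 0.116]]
447 [[0.503, 0.194], [0.511, 0.189], [0.518, 0.208], [0.525, 0.207], [0.532, 0.21], [0.54, 0.207], [0.548, 0.202], [0.557, 0.193], [0.567, 0.197], [0.577, 0.195], [0.588, 0.179], [0.6, 0.163], [0.613, 0.15], [0.629, 0.142], [0.645, 0.123]]
12 [[0.547, 0.206], [0.548, 0.209], [0.55, 0.211], [0.554, 0.208], [0.555, 0.211], [0.558, 0.212], [0.561, 0.208], [0.563, 0.208], [0.567, 0.204], [0.568, 0.207], [0.571, 0.207], [0.575, 0.199]]
[-3.97397608 -2.7383287   4.86148582] [0.58617131 0.06175403 0.23228173] 16.9
```

View pics/side3.png

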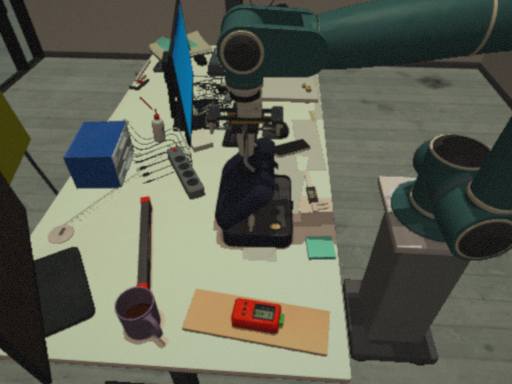

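The picture shows the lid held open at (250,190), with the meter still flat on the board at (258,315) and the bystanders untouched. The lid slope measures about 44°. Settle, then hand in.

>>> carry_out(
  increments=[
    [[0,0,0,0],[0,0,0,0],[0,0,0,0],[0,0,0,0],[0,0,0,0],[0,0,0,0]],
  ],
)

```text
t: 17.5
tool_pos: [0.5862, 0.0618, 0.2323]
tool_rot: [[-0.028, 1.0, 0.001], [1.0, 0.028, -0.0], [-0.0, 0.001, -1.0]]
ft_force: [-3.1, -1.7, 4.6]
gripper_width: 0.102
grip_force: 25.0
```

```bash
python3 -c "
from bench import r
print(r.close_job())"
```

```text
the job is handed in; nothing more can be done
None
```

I handed the job in at 17.5 s with the meter flat and lengthwise on the board and the gripper holding the lid steady at about 44°; the hand-in returned no verdict.

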